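# Clamp the two laundry jars shut

## Task

The tall and the short glass clip-top jar on the laundry worktop have their lids on, but their wire levers still stick out. Press each lever down and in with the fingertips until it goes past its dead point and snaps flat against the side of its jar. Leave both jars standing where they are, without picking them up, tipping them or shoving them along, and do not disturb the jar that is already clamped or the other things.

Things in the scene. Friction and masses are not known exactly. Their poses are not given: they have to be found in the camera images.
- tall_jar: Tall clip-top glass jar, loose, full of white washing pods, about 1.7 kg: 108 mm across, shoulder at 153 mm, lid (102 mm across) from 175 mm up to 193 mm. Origin: centre of its underside; z up; its own -x axis points to its front, where the wire lever is. The lid is down and stays on.
- short_jar: Short clip-top glass jar, loose, full of wooden clothes pegs, about 1.1 kg: 96 mm across, shoulder at 93 mm, lid (90 mm across) from 115 mm up to 133 mm. Origin and axes as for the tall jar, with the same wire lever and loop.
- tall_jar_pivot (a point): Pivot of the tall jar's wire lever: middle of its level hinge axis, 61 mm in front of the jar's axis (7 mm out from the wall), 165 mm above the underside. The hinge axis is the jar's y axis.
- tall_jar_tip (a point): Middle of the outer end of the tall jar's lever, 48 mm from the pivot. The lever is a flat wire frame, 44 mm wide at the pivot, that ends in a steel thumb plate 26 mm wide and 3.4 mm thick, from 25 to 49 mm from the pivot; nothing else is below or in front of it. When raised it sticks straight out, 5 degrees above level.
- tall_jar_lever (a joint): Tall jar's lever: 0 raised (5 degrees above level), grows as it is pressed down, 1.66 hanging straight down flat along the wall. It tightens a wire loop over the lid's lip: it resists with up to 0.29 N m (6 to 9 N on the thumb plate, most at 0.6 rad), springs back up if let go before its dead point at 1.35 rad; beyond, it snaps by itself to 1.66 and stays.
- short_jar_pivot (a point): The same for the short jar: 55 mm in front of the jar's axis (7 mm out from the wall), 105 mm above the underside.
- short_jar_tip (a point): Middle of the outer end of the short jar's lever, 48 mm from its pivot; the lever is the same as the tall jar's. On both jars the slack wire loop stands up to 10 mm above the front edge of the lid while the lever is raised.
- short_jar_lever (a joint): Angle of the short jar's lever: values and behaviour as for the tall jar's.
- clamped_jar: Bystander: a third clip-top jar, 96 mm across and 163 mm high, loose, whose lever already lies flat against its front. Origin: centre of its underside.
- softener: Bystander: blue plastic softener bottle with a white cap, 72 mm across, 210 mm high, standing loose. Origin: centre of its underside.
- measuring_cup: Bystander: white plastic measuring cup, 68 mm across, 60 mm high, standing loose. Origin: centre of its underside.
- brush: Bystander: small hand brush lying on the worktop along its own x axis, about 200 mm long, loose. Origin on its underside.
There are look-alikes about, which are no part of the job. What is shaped like the tall_jar but orange is not meant.

How it is judged (in metres and radians):
At the end, for the whole second after the job is handed in: Both levers have snapped down against their jars (joint above 1.55 rad); both jars stand upright (within 0.06 rad), at rest and within 30 mm of where they stood; the clamped jar and the other bystanders are within 20 mm of where they were (value of joint each of tall_jar_lever, short_jar_lever above 1.55 rad and distance of each of tall_jar, short_jar from where it was at the start of the episode below 0.03 m and angle between each of tall_jar, short_jar's own z axis and vertical below 0.06 rad and linear speed of each of tall_jar, short_jar below 0.02 m/s and distance of each of clamped_jar, softener, measuring_cup, brush from where it was at the start of the episode below 0.02 m); the robot touches nothing.
It fails at once if a jar is picked up (underside more than 20 mm off the worktop) (height (world z) of any of tall_jar, short_jar above 0.02 m).
It fails at once if a jar is tipped by more than 0.3 rad (angle between any of tall_jar, short_jar's own z axis and vertical above 0.3 rad).
It fails at once if a jar is shoved or carried more than 45 mm from where it stood (distance of any of tall_jar, short_jar from where it was at the start of the episode above 0.045 m).
It fails at once if a bystander is moved by more than 30 mm (distance of any of clamped_jar, softener, measuring_cup, brush from where it was at the start of the episode above 0.03 m).
It also fails if it takes over 58 s, if anything falls off the work surface, if the arm or the gripper's body presses on something with over 40 N, if the wrist force passes 120 N, or if a joint passes its speed limit or range.

## Robot

A 6-joint arm with a two-finger parallel gripper is mounted at the origin on the work surface. World frame = base frame: x ahead of the robot, y to its left, z up, the work surface at z = 0. Lengths are in mm, angles in rad, forces in N, time in s.
With the tool pointing down it reaches from about 400 to 925 mm from the base axis. Payload 3.4 kg.
Tool frame: the origin (TCP) lies midway between the tips of the shut fingers; the grasp point (between the pads) lies 19 mm behind it; z points along the fingers, y is the line along which they close (so a half turn about z gives the same grasp; the last joint's range is limited). The gripper opens to 85 mm and grips with 20 to 120 N. Pads are 22 mm wide; open, the fingers measure 114 mm over their backs; the gripper's body (76 mm by 85 mm) begins 54 mm behind the grasp point. The pads swing forward as they close: fully open they stand 13 mm farther back than shut.
Start: joints at [1.258, 0.307, 1.506, -0, 1.328, -0.073], TCP at [136.591, 558.546, 206.405] pointing down, gripper open.
Joint ranges: [-3.12, 3.12], [-1.05, 2.28], [0.14, 2.33], [-1.42, 4.57], [0.1, 2.73], [-2.68, 2.68]. Speed limits (rad/s): [2.57, 2.57, 3.14, 3.14, 3.14, 3.14].

## Interface

Orientations are given as a rotation vector (axis times angle).
In Python, from station import * gives the robot as it stands. The module is installed in compiled form; this text tells all that it offers.
- The arm moves only by the shell command python3 -m creep 'ROWS' [FORCE]. ROWS is JSON, a list of rows, each a list of 7 numbers: the shift along the tool's x, y, z in m, then the turn, a rotation vector about the tool's x, y, z in degrees, then the finger opening in m, from 0 to 0.0854. A call has exactly 5 rows; each row is the pose to reach, as a shift and turn from the pose commanded when the call began, along the tool's axes at that moment; what a row does not reach only later rows make up. A row lasts 1/10 s, in which the tool goes at most 50 mm and 8.59 degrees, less where a joint would pass 70% of its speed; a pose out of reach is approached as far as the arm can. A call with a gripper value outside its range is refused whole. The fingers move at their own pace and stop on an object; FORCE is the grip in N (left out, the last holds). Time passes only in rows, so rows that repeat a pose let the fingers close, or fill a call up. It gives the time, the measured TCP pose, the force, the opening and the grip force at its end, in the units of the state.
- sense(): the state, without advancing time (a new reading comes with each control period).
- snapshot(name): name is "scene" or "top" or "wrist"; returns the picture (420x560x3 uint8, red, green, blue); there is no depth.
- camera_params(name): a dict with "camera_matrix" (3x3 intrinsics, pixels), "rvec" (rotation vector, rad) and "tvec" (3), from world to camera coordinates, as OpenCV has them; the wrist camera has in their place "mount" (4x4, takes a point from camera to tool coordinates, whose origin is the TCP and whose axes are the flange's). Camera axes: x right, y down, z forward; pixel columns grow to the right and rows downward; lengths in mm; the calibration is good to about 2 mm. A picture is of the moment at which its call begins: read the wrist's pose just before it. camera_params takes no time and is no camera call.
- finish_job(): hands the job in; it is judged then, once.
The state is a dict: "time": time; "joint_pos": joint angles; "joint_vel": joint speeds; "joint_torque": joint torques, N m; "position": TCP position; "orientation": TCP orientation; "ft_force": force on the tool from outside, world axes, zero at the start; "ft_torque": the same for the moment, N m; "grip_width": finger opening in mm; "grasp_force": force on a finger pad.
Only numpy, scipy, OpenCV 4.12 (cv2) and the standard library are available. Lean on these libraries where they do the work, as an engineer would, in place of code of your own. Each camera call takes 0.05 s, during which the arm holds its last target. There are 200 camera calls.

## Working session

There is one attempt and no reset: what is moved stays moved. The work goes in short steps, Python scripts to look and compute and a shell command to move; the robot and the scene stay as the last step left them, time stands still between calls to the robot, and variables do not carry over. Pictures are saved under pics/ and viewed, at most 10 in all, crops included, and the job is handed in when it is done.

```bash
mkdir -p pics
python3 - <<'E'
from station import *
import cv2
s=sense();print(s)
for n in("scene","top"):
    p=snapshot(n);cv2.imwrite(f"pics/{n}0.png",p[:,:,::-1]);print(n,camera_params(n))
print(camera_params("wrist"))
E
```

```text
{'time': 0.0, 'joint_pos': array([ 1.25751500e+00,  3.07529550e-01,  1.50765939e+00, -1.73087861e-05,
        1.32839588e+00, -7.34761223e-02]), 'joint_vel': array([ 0.00124737,  0.00235357,  0.00100994,  0.0012371 , -0.0004038 ,
       -0.00122795]), 'joint_torque': array([-1.51994431e-03, -4.57543302e+01, -2.51917362e+01, -3.21671878e-04,
        1.31183010e-02, -9.78650547e-07]), 'position': array([136.35837135, 557.83550156, 205.51125191]), 'orientation': array([-3.75732692e-01, -3.11867249e+00,  3.07566931e-03]), 'ft_force': array([ 0.23720761, -0.43632822, -0.18486493]), 'ft_torque': array([ 0.00572711,  0.01118804, -0.01808205]), 'grasp_force': 0.0, 'grip_width': 85.53281200403849}
scene {'camera_matrix': array([[403.22936952,   0.        , 284.66660034],
       [  0.        , 403.22936952, 204.9000357 ],
       [  0.        ,   0.        ,   1.        ]]), 'rvec': array([ 1.23716013,  2.18767585, -1.00335799]), 'tvec': array([ 313.43840939, -238.49945916, 1495.70916171])}
top {'camera_matrix': array([[412.99303345,   0.        , 281.26164129],
       [  0.        , 412.99303345, 209.81002851],
       [  0.        ,   0.        ,   1.        ]]), 'rvec': array([ 2.12913211, -2.16253164,  0.14043611]), 'tvec': array([  16.85209695,  624.62481514, 1231.53847215])}
{'camera_matrix': array([[356.99917259,   0.        , 273.13511999],
       [  0.        , 356.99917259, 201.66592587],
       [  0.        ,   0.        ,   1.        ]]), 'mount': array([[ 4.49337415e-04, -9.48017418e-01, -3.18218123e-01,
         8.24432814e+01],
       [ 9.99999751e-01,  5.99147956e-04, -3.72905835e-04,
         2.08035004e+00],
       [ 5.44180965e-04, -3.18217876e-01,  9.48017451e-01,
        -1.67093869e+02],
       [ 0.00000000e+00,  0.00000000e+00,  0.00000000e+00,
         1.00000000e+00]])}
```

View pics/scene0.png

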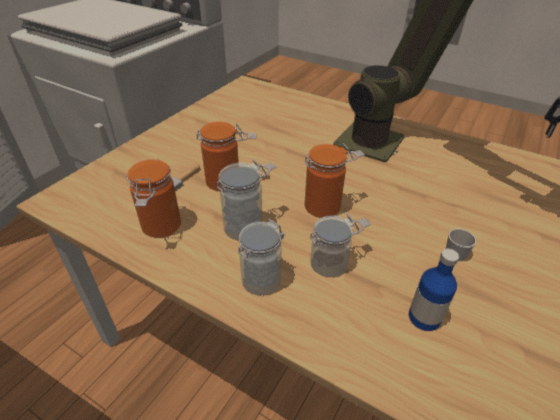

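View pics/top0.png

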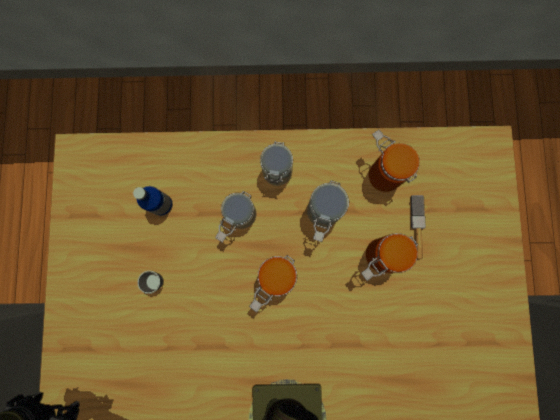

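Top view candidates: clear jars at (328,203) with lever tip (320,236) = tall; (238,210) with tip (222,236) = short; (277,160) = clamped, no lever out. Look-alikes are the orange jars at (278,277), (397,253), (400,160). Bottle (150,200), cup (150,283), brush (418,212). I choose the two clear jars and check them in a close crop.

```bash
cat > h.py <<'E'
import numpy as np, cv2
from station import *
def ray(n,uv,s=None):
    c=camera_params(n);K=np.array(c["camera_matrix"])
    d=np.linalg.inv(K)@np.array([uv[0],uv[1],1.])
    if n=="wrist":
        R=cv2.Rodrigues(s["orientation"])[0];M=np.array(c["mount"])
        return R@M[:3,3]+s["position"],R@M[:3,:3]@d
    R=cv2.Rodrigues(np.array(c["rvec"]))[0];return -R.T@np.array(c["tvec"]),R.T@d
def atz(n,uv,z,s=None):
    o,d=ray(n,uv,s);return o+d*(z-o[2])/d[2]
def two(o1,d1,o2,d2):
    A=np.c_[d1,-d2];t=np.linalg.lstsq(A,o2-o1,rcond=None)[0]
    a=o1+t[0]*d1;b=o2+t[1]*d2;return (a+b)/2,np.linalg.norm(a-b)
E
python3 - <<'E'
from h import *
im=cv2.imread("pics/top0.png");c=cv2.resize(im[135:260,200:360],None,fx=5,fy=4.8*5/4.8,interpolation=cv2.INTER_CUBIC)[:600]
cv2.imwrite("pics/crop.png",cv2.resize(im[140:260,200:360],None,fx=5,fy=5,interpolation=cv2.INTER_CUBIC))
for n,uv,z in(("talllid",(328,203),193),("talltip",(320,236),168),("shortlid",(238,210),133),("shorttip",(222,236),108),("clamped",(277,160),163),("orange",(278,277),193),("bottle",(140,192),210)):print(n,atz("top",uv,z).round())
for n,a,b in(("tall",(328,203),(240,179)),("short",(238,210),(332,232)),("talltip",(320,236),(268,167)),("shorttip",(222,236),(364,223))):print(n,two(*ray("top",a),*ray("scene",b)))
E
```

```text
talllid [ 621. -122.  193.]
talltip [533. -99. 168.]
shortlid [614. 131. 133.]
shorttip [542. 180. 108.]
clamped [751.  16. 163.]
orange [424.  17. 193.]
bottle [656. 387. 210.]
tall (array([ 626.02014274, -126.51304027,  166.1439051 ]), np.float64(4.816870291451978))
short (array([618.29905581, 132.39651338, 105.08578371]), np.float64(3.1279771163613894))
talltip (array([ 534.35114162, -101.70369471,  158.29814785]), np.float64(3.3502475152839075))
shorttip (array([542.17211036, 182.18566414,  98.91990857]), np.float64(1.4822497360157187))
```

View pics/crop.png

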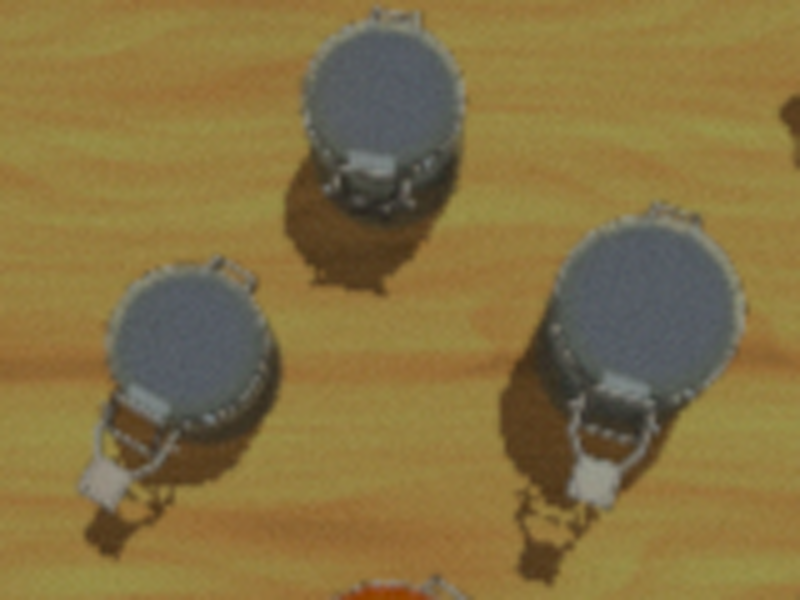

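The crop confirms it: the short jar's lid is at top px (238,209) with its plate at (220.8,236.6). The tall jar's lid is at (329.6,202.6) with its plate at (319.2,236.4). The clamped jar at (277,160) has no lever out. Next I work out a hover above the short lever.

```bash
cat >> h.py <<'E'
from scipy.spatial.transform import Rotation as Ro
def pose(front,tilt):  # tool x along front, z down, leaned outward by tilt deg
    f=np.array([front[0],front[1],0.]);f/=np.linalg.norm(f);z=np.array([0,0,-1.])
    return Ro.from_matrix(np.c_[f,np.cross(z,f),z])*Ro.from_euler('y',-tilt,degrees=True)
def rel(p,front,tilt,s=None):
    s=s or sense();R=Ro.from_rotvec(s["orientation"])
    return np.r_[(R.inv().apply(np.array(p)-s["position"])/1000).round(4),(R.inv()*pose(front,tilt)).as_rotvec(degrees=True).round(1)]
E
python3 - <<'E'
from h import *
for n,l,p,zl,zp in(("tall",(329.6,202.6),(319.2,236.4),193,168),("short",(238,209),(220.8,236.6),133,108)):
    a=atz("top",l,zl)[:2];b=atz("top",p,zp)[:2];f=b-a;print(n,a,b,np.linalg.norm(f),f/np.linalg.norm(f))
print(rel([540,181,212],[-.82,.57],0))
E
```

```text
tall [ 621.63715083 -125.91683874] [531.76169944 -97.15501873] 94.36545476757959 [-0.95241899  0.30479183]
short [616.66838321 130.69412138] [540.02645077 183.59007572] 93.12340089570222 [-0.82301475  0.56802   ]
[-4.816e-01 -2.703e-01 -6.000e-03 -1.000e-01  0.000e+00  2.110e+01]
```

```bash
python3 -m creep '[[-0.04,-0.022,-0.01,0,0,0,0],[-0.08,-0.044,-0.01,0,0,0,0],[-0.12,-0.066,-0.01,0,0,0,0],[-0.16,-0.088,-0.01,0,0,0,0],[-0.2,-0.11,-0.01,0,0,0,0]]' 40
python3 -m creep '[[-0.04,-0.022,0,0,0,0,0],[-0.08,-0.044,0,0,0,0,0],[-0.12,-0.066,0,0,0,0,0],[-0.16,-0.088,0,0,0,0,0],[-0.2,-0.11,0,0,0,0,0]]'
python3 -m creep '[[-0.03,-0.015,0,0,0,5,0],[-0.06,-0.035,0.005,0,0,13,0],[-0.082,-0.05,0.005,0,0,21,0],[-0.082,-0.05,0.005,0,0,21,0],[-0.082,-0.05,0.005,0,0,21,0]]'
python3 - <<'E'
from h import *
s=sense();p=snapshot("wrist");cv2.imwrite("pics/w1.png",p[:,:,::-1]);np.save("w1s.npy",np.r_[s["position"],s["orientation"]]);print(s["position"],rel([540,183,212],[-.823,.568],0,s))
E
```

```text
time: 0.6
position: [305.5, 402.6, 216.1]
orientation: [-0.375, -3.119, 0.001]
ft_force: [0.9, 0.9, 0.4]
grip_width: 12.3
grasp_force: 0.0
time: 1.1
position: [473.7, 248.2, 216.1]
orientation: [-0.376, -3.118, 0.0]
ft_force: [-0.5, -0.4, -0.5]
grip_width: 0.3
grasp_force: 0.0
time: 1.6
position: [540.4, 181.3, 210.8]
orientation: [-0.938, -2.997, 0.001]
ft_force: [-0.3, -0.6, -0.3]
grip_width: 0.1
grasp_force: 0.0
[540.40541548 181.33089971 210.78364242] [ 0.0013  0.0011 -0.0012 -0.     -0.1    -0.1   ]
```

View pics/w1.png

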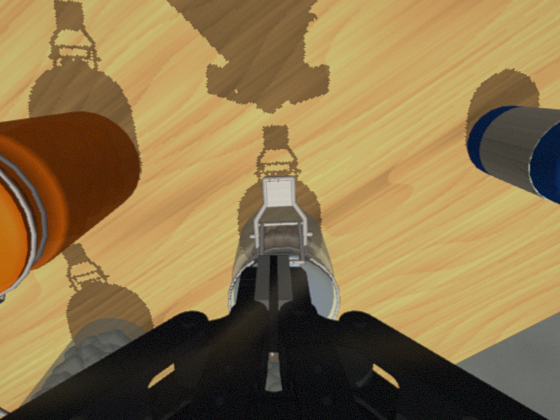

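The wrist picture shows the short lever straight ahead, with its plate at (263–295, 177–205), its hinge ends at about (252,237) and (309,234), and the shut fingertips at (273,257).

Run:
```python
from h import *
a=np.load("w1s.npy");s=dict(position=a[:3],orientation=a[3:])
for n,uv,z in(("outer edge",(279,177.5),109+1.7),("inner edge",(279.5,205),107+1.7),("hingeL",(252,236),105),("hingeR",(309,234),105)):print(n,atz("wrist",uv,z,s).round(1))
f=np.array([-.823,.568])
print("pivot from top",np.array([616.7,130.7])+55*f, "outer",np.array([616.7,130.7])+104*f)
```

```text
outer edge [533.  193.9 110.7]
inner edge [552.3 181.1 108.7]
hingeL [562.9 146.2 105. ]
hingeR [588.4 186.2 105. ]
pivot from top [571.435 161.94 ] outer [531.108 189.772]
```

```bash
cat >> h.py <<'E'
def tcp(piv,f,phi,extra=0,r=36,tilt=30):
    f=np.array(f)/np.linalg.norm(f);p=np.radians(phi);g=1.7+11*abs(np.sin(np.radians(phi-tilt)))+extra
    o=r*np.cos(p)+g*np.sin(p);u=-r*np.sin(p)+g*np.cos(p)
    return np.array(piv)+np.r_[f*o,u]
def plan(piv,f):
    Rt=pose(f,30);h=tcp(piv,f,-5,15)
    print("hover",h.round(1),"rel",rel(h,f,30))
    for q in(-5,8,20,32,45,58,70,78,83):print(q,tcp(piv,f,q).round(0),(Rt.inv().apply(tcp(piv,f,q)-h)/1000).round(3))
E
python3 -c "
from h import *
plan([574,166,105],[-.833,.553])"
```

```text
hover [545.8 184.7 131.1] rel [-3.30e-03  5.70e-03  7.99e-02 -3.00e-01 -3.01e+01 -1.10e+00]
-5 [545. 185. 116.] [ 0.009 -0.     0.012]
8 [544. 186. 106.] [ 0.015 -0.     0.021]
20 [545. 185.  96.] [ 0.019 -0.     0.03 ]
32 [548. 183.  88.] [0.02  0.    0.039]
45 [550. 182.  83.] [0.02  0.    0.044]
58 [553. 180.  78.] [ 0.019 -0.     0.05 ]
70 [557. 177.  74.] [0.017 0.    0.056]
78 [560. 175.  72.] [ 0.015 -0.     0.06 ]
83 [562. 174.  71.] [ 0.014 -0.     0.062]
```

```bash
python3 -m creep '[[0,0.002,0,0,-8,0,0],[0,0.004,0.02,0,-16,-0.5,0],[-0.002,0.006,0.04,0,-24,-1,0],[-0.003,0.006,0.06,0,-30,-1,0],[-0.003,0.006,0.072,0,-30,-1,0]]'
python3 - <<'E'
from h import *
s=sense();p=snapshot("wrist");cv2.imwrite("pics/w2.png",p[:,:,::-1]);print(s["ft_force"],s["joint_pos"].round(2))
plan([574,166,105],[-.833,.553])
E
```

```text
time: 2.15
position: [541.1, 186.3, 136.3]
orientation: [0.753, 2.527, -0.216]
ft_force: [-0.6, -0.1, -0.1]
grip_width: 0.2
grasp_force: 0.0
[-0.58252797 -0.12405855 -0.13350771] [ 0.58  0.31  1.86 -0.65  0.86 -0.  ]
hover [545.8 184.7 131.1] rel [-0.0012  0.0013  0.0057 -0.5    -0.3     0.4   ]
-5 [545. 185. 116.] [ 0.009 -0.     0.012]
8 [544. 186. 106.] [ 0.015 -0.     0.021]
20 [545. 185.  96.] [ 0.019 -0.     0.03 ]
32 [548. 183.  88.] [0.02  0.    0.039]
45 [550. 182.  83.] [0.02  0.    0.044]
58 [553. 180.  78.] [ 0.019 -0.     0.05 ]
70 [557. 177.  74.] [0.017 0.    0.056]
78 [560. 175.  72.] [ 0.015 -0.     0.06 ]
83 [562. 174.  71.] [ 0.014 -0.     0.062]
```

View pics/w2.png

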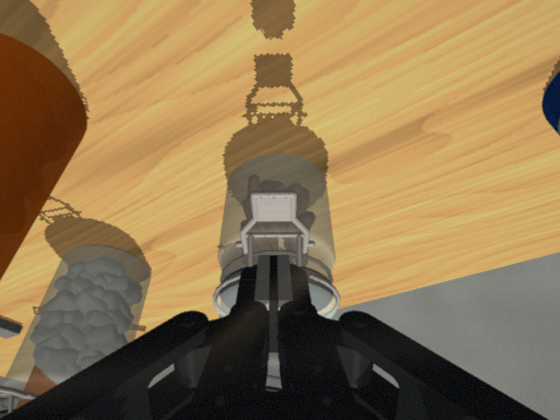

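The fingertips (272,258) line up with the lever plate (274,207). Pressing the short lever.

```bash
python3 -m creep '[[0.004,0.001,0.008,0,0,0,0],[0.008,0.001,0.016,0,0,0,0],[0.012,0.001,0.022,0,0,0,0],[0.014,0.001,0.027,0,0,0,0],[0.014,0.001,0.027,0,0,0,0]]'
python3 - <<'E'
from h import *
s=sense();p=snapshot("wrist");cv2.imwrite("pics/w3.png",p[150:350,130:430,::-1].repeat(2,0).repeat(2,1));print(s["ft_force"])
E
```

```text
time: 2.7
position: [548.4, 184.1, 108.4]
orientation: [0.766, 2.521, -0.212]
ft_force: [-0.2, 0.2, 0.0]
grip_width: 0.2
grasp_force: 0.0
[-0.22986739  0.2009757   0.02632905]
```

View pics/w3.png

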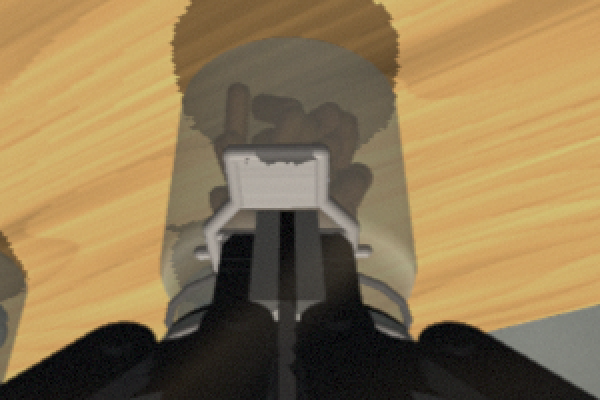

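Run:
```python
from h import *
s=sense();c=camera_params("wrist");M=np.linalg.inv(np.array(c["mount"]));K=np.array(c["camera_matrix"])
def pr(t):
    q=K@(M@np.r_[t,1])[:3];return (2*(q[:2]/q[2]-[130,150])).round(0)
for x in(-11,0,11):print(x,pr([x,0,0]),pr([x,0,-19]))
R=Ro.from_rotvec(s["orientation"]);f=np.array([-.833,.553]);P=np.array([574,166,105.])
for phi in(-5,0,8,15):
    for r in(25,49):
        a=np.radians(phi);w=P+np.r_[f*(r*np.cos(a)+1.7*np.sin(a)),-r*np.sin(a)+1.7*np.cos(a)]
        print(phi,r,pr(R.inv().apply(w-s["position"])))
im=snapshot("scene")[180:290,280:420,::-1];cv2.imwrite("pics/s1.png",cv2.resize(im,None,fx=5,fy=5,interpolation=cv2.INTER_CUBIC))
```

```text
-11 [280. 238.] [279. 278.]
0 [280. 201.] [279. 237.]
11 [280. 162.] [279. 194.]
-5 25 [276. 215.]
-5 49 [274. 168.]
0 25 [276. 207.]
0 49 [274. 153.]
8 25 [276. 197.]
8 49 [275. 132.]
15 25 [276. 188.]
15 49 [275. 116.]
```

View pics/s1.png

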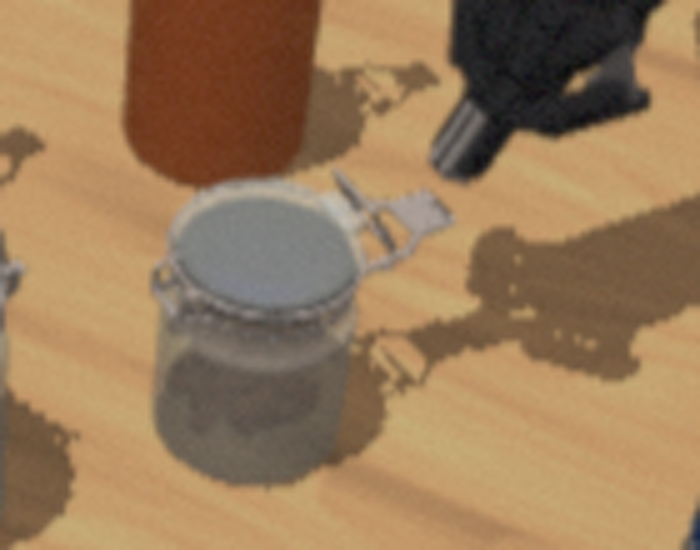

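Run:
```python
from h import *
s=sense();c=camera_params("scene")
R=Ro.from_rotvec(s["orientation"])
pts=[s["position"]+R.apply(t) for t in([0,0,0],[11,0,0],[-11,0,0],[0,0,-25],[11,0,-25],[-11,0,-25],[-11,14,0],[-11,-14,0])]
f=np.array([-.833,.553]);P=np.array([574,166,105.]);
for r in(0,25,49):pts.append(P+np.r_[f*r,r*.087])
q=cv2.projectPoints(np.array(pts),np.array(c["rvec"]),np.array(c["tvec"]),np.array(c["camera_matrix"]),None)[0][:,0]
print(((q-[280,180])*5).round(0));print(s["position"],s["joint_pos"])
```

```text
[[421. 209.]
 [435. 212.]
 [406. 206.]
 [449. 169.]
 [463. 172.]
 [434. 166.]
 [423. 224.]
 [390. 189.]
 [365. 232.]
 [408. 214.]
 [449. 197.]]
[548.55719242 184.54855472 109.09548734] [ 0.56869976  0.35824279  1.88734724 -0.6932202   0.80308909  0.05600059]
```

The scene crop shows the finger end at about (455,178), clearly above and outside the plate at (395–450, 190–225). The real tips lie about 24 mm behind the nominal TCP, which the wrist view also indicates. I advance in small steps and watch the force.

```bash
python3 -m creep '[[-0.001,0,0.003,0,0,0,0],[-0.002,0,0.006,0,0,0,0],[-0.003,0,0.009,0,0,0,0],[-0.004,0,0.012,0,0,0,0],[-0.004,0,0.012,0,0,0,0]]'
python3 -m creep '[[0,0,0.003,0,0,0,0],[0,0,0.006,0,0,0,0],[0,0,0.009,0,0,0,0],[0,0,0.009,0,0,0,0],[0,0,0.009,0,0,0,0]]'
```

```text
time: 3.3
position: [556.1, 179.4, 100.3]
orientation: [0.764, 2.521, -0.211]
ft_force: [-0.2, -0.0, 0.1]
grip_width: -0.1
grasp_force: 0.0
time: 3.8
position: [559.7, 177.1, 92.7]
orientation: [0.764, 2.521, -0.211]
ft_force: [0.0, -0.2, 0.3]
grip_width: 0.2
grasp_force: 0.0
```

Run:
```python
from h import *
a=snapshot("wrist")[150:310,190:370,::-1];b=snapshot("scene")[190:250,320:380,::-1]
cv2.imwrite("pics/m1.png",np.hstack([cv2.resize(a,(400,356),interpolation=2),cv2.resize(b,(356,356),interpolation=2)]))
```

```text
(no output)
```

View pics/m1.png

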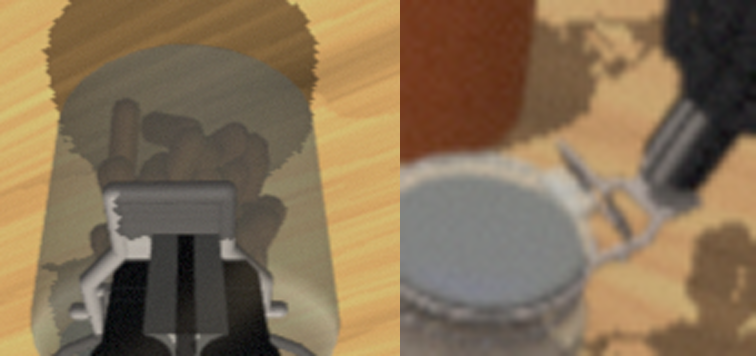

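The tips are now just over the inner half of the plate (wrist crop v≈235, plate 185–250). I shift 6 mm outward so they don't slip inside the frame, then press.

```bash
python3 -m creep '[[0.002,0,0,0,0,0,0],[0.004,0,0,0,0,0,0],[0.006,0,0.0,0,0,0,0],[0.009,0,0.004,0,0,0,0],[0.012,0,0.009,0,0,0,0]]'
python3 -m creep '[[0.002,0,0.003,0,0,0,0],[0.003,0,0.006,0,0,0,0],[0.004,0,0.009,0,0,0,0],[0.004,0,0.013,0,0,0,0],[0.004,0,0.013,0,0,0,0]]'
```

```text
time: 4.4
position: [555.5, 180.4, 79.5]
orientation: [0.763, 2.519, -0.21]
ft_force: [2.4, -1.5, 3.9]
grip_width: 0.2
grasp_force: 1.8
time: 4.9
position: [558.3, 178.8, 66.1]
orientation: [0.763, 2.52, -0.21]
ft_force: [-0.2, -0.7, 6.6]
grip_width: 0.3
grasp_force: 2.7
```

```bash
python3 -m creep '[[0,0,0.003,0,0,0,0],[0,0,0.005,0,0,0,0],[0,0,0.008,0,0,0,0],[-0.001,0,0.011,0,0,0,0],[-0.001,0,0.011,0,0,0,0]]'
python3 -m creep '[[-0.001,0,0.003,0,0,0,0],[-0.002,0,0.006,0,0,0,0],[-0.003,0,0.008,0,0,0,0],[-0.004,0,0.01,0,0,0,0],[-0.004,0,0.01,0,0,0,0]]'
```

```text
time: 5.4
position: [563.4, 175.6, 57.2]
orientation: [0.764, 2.52, -0.209]
ft_force: [-1.6, -0.3, 6.8]
grip_width: -0.1
grasp_force: 3.0
time: 5.9
position: [569.5, 170.6, 49.6]
orientation: [0.764, 2.522, -0.21]
ft_force: [-0.6, 1.8, 1.3]
grip_width: 0.4
grasp_force: 1.0
```

```bash
python3 -m creep '[[-0.002,0,0.002,0,0,0,0],[-0.004,0,0.003,0,0,0,0],[-0.006,0,0.004,0,0,0,0],[-0.008,0,0.005,0,0,0,0],[-0.008,0,0.005,0,0,0,0]]'
```

```text
time: 6.4
position: [577.7, 164.5, 49.7]
orientation: [0.765, 2.521, -0.211]
ft_force: [1.0, 1.6, -0.2]
grip_width: 0.2
grasp_force: 0.0
```

```bash
python3 -m creep '[[0.008,0,-0.005,0,0,0,0],[0.025,0,-0.015,0,0,0,0],[0.045,0,-0.03,0,0,0,0],[0.05,0,-0.07,0,0,0,0],[0.05,0,-0.11,0,0,0,0]]'
python3 - <<'E'
from h import *
a=snapshot("wrist")[100:310,170:380,::-1];b=snapshot("scene")[180:300,270:390,::-1]
cv2.imwrite("pics/m2.png",np.hstack([cv2.resize(a,(400,400),interpolation=2),cv2.resize(b,(400,400),interpolation=2)]))
print(sense()["ft_force"])
E
```

```text
time: 6.9
position: [493.1, 219.8, 119.2]
orientation: [0.763, 2.524, -0.215]
ft_force: [0.7, 0.7, 0.3]
grip_width: -0.1
grasp_force: 0.0
[ 0.98461989  0.94409348 -0.60044173]
```

View pics/m2.png

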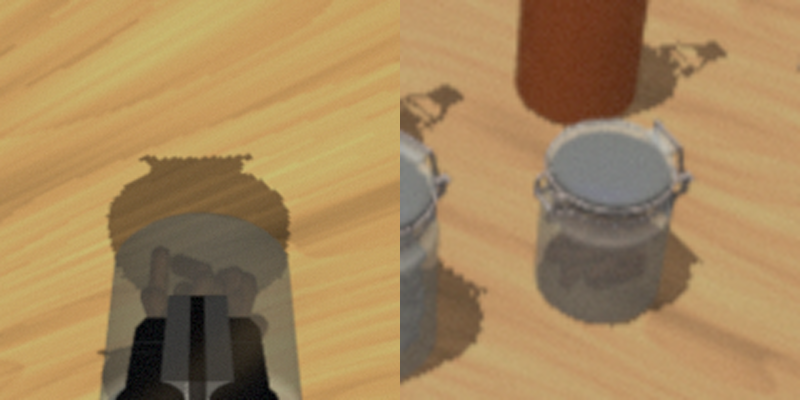

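Short lever is snapped: neither the wrist nor the scene crop (660,170) shows anything sticking out, and the shadow has no lever. On to the tall jar.

Run:
```python
from h import *
print(rel([500,190,285],[-.952,.305],0))
```

```text
[-9.960e-02 -2.500e-02 -1.285e-01 -4.000e+00  2.990e+01 -1.550e+01]
```

```bash
python3 -m creep '[[-0.02,-0.005,-0.026,0,7,0,0],[-0.04,-0.01,-0.052,-1,14,-4,0],[-0.06,-0.015,-0.078,-2,21,-8,0],[-0.08,-0.02,-0.104,-3,28,-12,0],[-0.1,-0.025,-0.128,-4,30,-15.5,0]]'
python3 - <<'E'
from h import *
print(rel([535,-98,275],[-.952,.305],0))
E
```

```text
time: 7.5
position: [500.7, 187.3, 283.3]
orientation: [0.515, 3.084, -0.017]
ft_force: [0.2, 0.1, -0.8]
grip_width: 0.1
grasp_force: 0.0
[-0.125  -0.2586  0.0124 -0.5     0.9    -1.2   ]
```

```bash
python3 -m creep '[[-0.02,-0.045,0,0,0,0,0],[-0.04,-0.09,0,0,0,0,0],[-0.06,-0.135,0,0,0,0,0],[-0.085,-0.18,0,0,0,-1,0],[-0.105,-0.22,0,0,0,-1,0]]'
python3 -m creep '[[-0.01,-0.02,0.005,0,0.5,0,0],[-0.02,-0.035,0.01,0,1,0,0],[-0.02,-0.037,0.012,0,1,0,0],[-0.02,-0.037,0.012,0,1,0,0],[-0.02,-0.037,0.012,0,1,0,0]]'
python3 - <<'E'
from h import *
s=sense();p=snapshot("wrist");cv2.imwrite("pics/w4.png",p[:,:,::-1])
print(s["position"],rel([535,-98,275],[-.952,.305],0,s))
hsv=cv2.cvtColor(p,cv2.COLOR_RGB2HSV);m=((hsv[...,1]<50)&(hsv[...,2]>140)).astype(np.uint8)
m[:,:150]=0;m[:,400:]=0;m[300:]=0
n,l,st,c=cv2.connectedComponentsWithStats(m)
for i in range(1,n):
    if st[i,4]>60:print(st[i],c[i].round(1))
E
```

```text
time: 8.0
position: [527.3, -57.3, 284.7]
orientation: [0.496, 3.086, -0.023]
ft_force: [0.2, -0.3, -0.4]
grip_width: -0.1
grasp_force: 0.0
time: 8.5
position: [534.8, -95.6, 273.8]
orientation: [-0.497, -3.101, 0.017]
ft_force: [0.6, 0.1, -1.0]
grip_width: -0.2
grasp_force: 0.0
[534.84400722 -95.63680594 273.81849905] [-0.0009 -0.0022 -0.0012 -0.6     0.     -0.4   ]
[372  74  14  15  87] [377.9  79.6]
[ 244  175   62   68 1306] [274.4 198.6]
[258 220  34   3  99] [274.5 221. ]
[213 258  45  42 623] [229.7 284. ]
[289 258  47  42 694] [317. 283.]
```

Run:
```python
from h import *
p=cv2.imread("pics/w4.png");hsv=cv2.cvtColor(p,cv2.COLOR_BGR2HSV);m=(hsv[...,1]<50)&(hsv[...,2]>140)
for v in range(172,246,4):
    u=np.where(m[v,235:315])[0]+235;print(v,len(u),u.min() if len(u) else'',u.max() if len(u) else'')
s=sense()
o=atz("wrist",(275,175),170.8,s);i=atz("wrist",(275,205),168.7,s);print(o,i,np.linalg.norm(o-i))
for uv in((244,238),(306,238)):print(atz("wrist",uv,165,s))
```

```text
172 0  
176 32 259 290
180 32 259 290
184 32 259 290
188 32 259 290
192 32 259 290
196 32 259 290
200 32 259 290
204 11 256 292
208 10 254 295
212 10 251 297
216 9 249 300
220 45 249 300
224 8 249 300
228 8 249 300
232 18 244 305
236 9 249 300
240 8 249 300
244 2 306 307
[522.80132451 -89.1087408  170.8       ] [547.02708847 -97.01887043 168.7       ] 25.570838672265012
[ 568.27475991 -131.55875997  165.        ]
[584.33914937 -81.67527381 165.        ]
```

Run:
```python
from h import *
f=np.array([-.952,.306]);P=np.array([569,-104.5,165.]);w=lambda o,u:P+np.r_[f*o,u]
h=w(30.5,-2);print(h,rel(h,f,30));R=pose(f,30)
for n,o,u in(("A2",23,-15),("B",23.4,-25.5),("C",20.2,-38.9),("D",14.1,-47.8),("E",6.3,-55.4),("F",-3.9,-55.3)):print(n,w(o,u).round(1),(R.inv().apply(w(o,u)-h)/1000).round(4))
```

```text
[539.964 -95.167 163.   ] [-4.400e-03  3.100e-03  1.111e-01 -7.000e-01 -2.990e+01 -2.000e-01]
A2 [547.1 -97.5 150. ] [ 0.    -0.     0.015]
B [546.7 -97.3 139.5] [ 0.0056 -0.      0.0239]
C [549.8 -98.3 126.1] [ 0.0095 -0.      0.0371]
D [ 555.6 -100.2  117.2] [ 0.0087 -0.      0.0479]
E [ 563.  -102.6  109.6] [ 0.0057 -0.      0.0583]
F [ 572.7 -105.7  109.7] [-0.0031 -0.      0.0634]
```

```bash
python3 -m creep '[[0,0.001,0.005,0,-8,0,0],[0,0.002,0.02,0,-16,0,0],[-0.001,0.003,0.05,-0.5,-24,0,0],[-0.003,0.003,0.08,-0.7,-30,0,0],[-0.004,0.003,0.105,-0.7,-30,0,0]]'
python3 - <<'E'
from h import *
f=np.array([-.952,.306]);P=np.array([569,-104.5,165.]);h=P+np.r_[f*30.5,-2]
print(rel(h,f,30),sense()["ft_force"],sense()["joint_pos"])
E
```

```text
time: 9.05
position: [538.1, -94.1, 169.8]
orientation: [0.408, 2.584, -0.109]
ft_force: [0.1, -0.5, -0.9]
grip_width: -0.0
grasp_force: 0.0
[ 0.0017 -0.0004  0.0069  0.      0.4    -0.1   ] [ 0.06411006 -0.50908207 -0.85853351] [-0.21593633  0.09725476  2.069099   -0.10964133  0.44940596 -1.38784131]
```

```bash
python3 -m creep '[[0.001,0,0.008,0,0,0,0],[0.0015,0,0.016,0,0,0,0],[0.002,0,0.022,0,0,0,0],[0.0045,0,0.0265,0,0,0,0],[0.007,0,0.031,0,0,0,0]]'
python3 -m creep '[[0.001,0,0.003,0,0,0,0],[0.002,0,0.006,0,0,0,0],[0.003,0,0.009,0,0,0,0],[0.004,0,0.013,0,0,0,0],[0.004,0,0.013,0,0,0,0]]'
```

```text
time: 9.55
position: [553.3, -99.9, 141.6]
orientation: [0.41, 2.581, -0.11]
ft_force: [1.8, 0.4, 4.3]
grip_width: -0.3
grasp_force: 2.1
time: 10.05
position: [555.7, -100.9, 128.4]
orientation: [0.41, 2.58, -0.11]
ft_force: [1.0, -0.3, 9.5]
grip_width: 0.1
grasp_force: 4.0
```

```bash
python3 -m creep '[[0.0015,0,0.0025,0,0,0,0],[0.003,0,0.005,0,0,0,0],[0.0045,0,0.0075,0,0,0,0],[0.0055,0,0.01,0,0,0,0],[0.0055,0,0.01,0,0,0,0]]'
```

```text
time: 10.55
position: [553.8, -100.6, 115.8]
orientation: [0.411, 2.585, -0.11]
ft_force: [-1.8, -0.3, 7.2]
grip_width: 0.1
grasp_force: 2.8
```

```bash
python3 -m creep '[[-0.001,0,0.003,0,0,0,0],[-0.002,0,0.006,0,0,0,0],[-0.0035,0,0.008,0,0,0,0],[-0.005,0,0.01,0,0,0,0],[-0.005,0,0.01,0,0,0,0]]'
python3 -m creep '[[-0.002,0,0.002,0,0,0,0],[-0.004,0,0.003,0,0,0,0],[-0.006,0,0.004,0,0,0,0],[-0.008,0,0.005,0,0,0,0],[-0.008,0,0.005,0,0,0,0]]'
```

```text
time: 11.05
position: [560.8, -103.1, 107.7]
orientation: [0.412, 2.589, -0.11]
ft_force: [-2.1, 0.1, 2.7]
grip_width: 0.2
grasp_force: 1.1
time: 11.55
position: [571.2, -106.2, 108.2]
orientation: [0.411, 2.587, -0.11]
ft_force: [0.3, -0.2, 0.3]
grip_width: 0.0
grasp_force: 0.0
```

Same signature as the short jar, with the force gone to zero. I retreat and check both with the last picture.

```bash
python3 -m creep '[[0.008,0,-0.005,0,0,0,0],[0.025,0,-0.015,0,0,0,0],[0.04,0,-0.03,0,0,0,0],[0.05,0,-0.07,0,0,0,0],[0.05,0,-0.11,0,0,0,0]]'
python3 -m creep '[[-0.015,0,-0.03,0,0,0,0],[-0.03,0,-0.06,0,0,0,0],[-0.045,0,-0.09,0,0,0,0],[-0.045,0,-0.09,0,0,0,0],[-0.045,0,-0.09,0,0,0,0]]'
python3 - <<'E'
from h import *
a=snapshot("scene");b=snapshot("top")
cv2.imwrite("pics/end.png",np.hstack([cv2.resize(a[120:310,190:390,::-1],(421,400),interpolation=2),cv2.resize(b[130:290,200:350,::-1],(375,400),interpolation=2)]))
A=cv2.imread("pics/scene0.png")
for n,(x,y,w,h) in dict(tall=(215,165,55,80),short=(308,215,45,60),clamped=(235,225,50,70),bottle=(405,245,60,85),orange=(300,145,50,75)).items():
    g0=cv2.cvtColor(A,6)[y:y+h,x:x+w];g1=cv2.cvtColor(a,7)
    print(n,cv2.minMaxLoc(cv2.matchTemplate(g1[y-15:y+h+15,x-15:x+w+15],g0,5))[1::2])
E
```

```text
time: 12.05
position: [472.0, -74.4, 175.6]
orientation: [0.412, 2.595, -0.11]
ft_force: [0.4, -0.4, 0.2]
grip_width: 0.0
grasp_force: 0.0
time: 12.55
position: [470.1, -73.5, 279.0]
orientation: [0.411, 2.586, -0.11]
ft_force: [0.0, 0.7, -0.1]
grip_width: -0.2
grasp_force: 0.0
tall (0.9672080278396606, (15, 15))
short (0.9726267457008362, (15, 15))
clamped (0.9956249594688416, (15, 15))
bottle (0.9983787536621094, (15, 15))
orange (0.9521259665489197, (15, 15))
```

View pics/end.png

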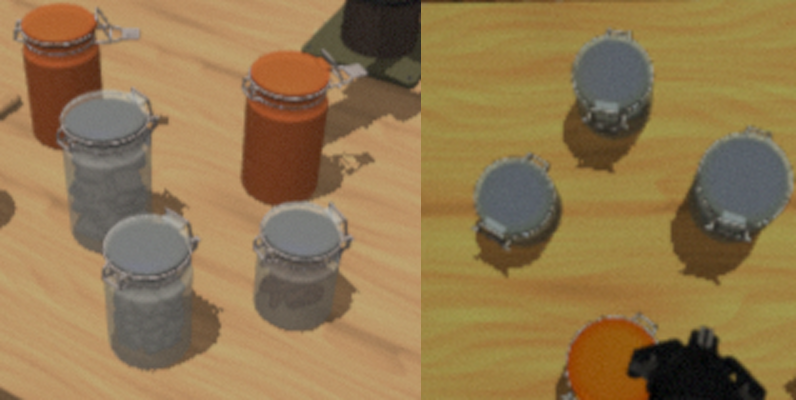

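Both levers lie flat: none stick out at tall (745,225) or short (495,230). The jars haven't shifted in the scene picture, and the arm is clear.

```bash
python3 -c "
from station import *
print(finish_job())"
```

```text
the job is handed in; nothing more can be done
None
```

The job is handed in: the final pictures show both levers snapped flat, with the tall, short and clamped jars and the softener bottle unmoved. I did not re-check the cup and brush, though the arm never pressed near them.

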